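# Load the scanner sensor modules into the tilted rail tube

## Task

Load both orange sensor modules into the tilted tube, one after the other: set each into the open trough at the tube's upper end with its black lens end pointing downhill, and let it slide down under the clear cover until it rests against the end stop or the module ahead of it. Leave the blue module where it is.

Things in the scene. Friction and masses are not known exactly. Their poses are not given: they have to be found in the camera images.
- orange_a_mid (a point): centre of an orange sensor module: block 60 mm long (x), 32 mm wide (y), 44 mm tall (z, up), 0.1 to 0.16 kg, standing on the table, this point 22 mm up. The last 16 mm at its +x end are black, with a round lens in the end face; the other end has two small brass contacts. Grip it across its 32 mm width, on its upper half
- orange_b_mid (a point): centre of the second orange sensor module, same shape and axes as the first
- blue_one_mid (a point): centre of a blue module of the same shape and axes, which is another type and stays on the table
- trough (a point): middle of the open trough of the fixed rail tube, on its slick floor, 120 mm up. x: downhill, 25 deg below level; y: across; z: square to the floor, up. Open from x -60 to 42 mm, 40 mm wide; walls 6 mm high, then flared to 56 mm wide at 14 mm. Clear-covered to the stop at x 195 mm, 54 mm high inside. A module let go slides down by itself. Home centres: x 165, then 105 mm
Not all that is in view belongs to the job. What is shaped like the part that bears orange_b_mid but red or turquoise is not meant.

How it is judged:
By the outcome, as a careful person would: the job done as asked, in the order asked, and still so for the second after the job is handed in, with the robot touching nothing.
It also fails if it takes over 54 s, if anything falls off the work surface, if the arm or the gripper's body presses on something with over 40 N, if the wrist force passes 120 N, or if a joint passes its speed limit or range.

## Robot

A 7-joint arm with a two-finger parallel gripper is mounted at the origin on the work surface. World frame = base frame: x ahead of the robot, y to its left, z up, the work surface at z = 0. Lengths are in m, angles in rad, forces in N, time in s.
With the tool pointing down it reaches from about 0.4 to 0.925 m from the base axis. Payload 5.6 kg.
Tool frame: the origin (TCP) lies on the centre line of the jaws, within the pads' length; the fingertips stand 14 mm ahead of it and the grasp point (between the pads) lies 5 mm behind it; z points along the fingers, y is the direction in which the jaws open and shut (so a half turn about z gives the same grasp; the last joint's range is limited). The gripper opens to 85 mm and grips with 20 to 120 N. Pads are 22 mm wide; open, the fingers measure 114 mm over their backs; the gripper's body (76 mm by 85 mm) begins 54 mm behind the grasp point. The pads swing forward as they close: fully open they stand 13 mm farther back than shut.
Start: joints at [1.249, 0.468, -0.012, 1.603, 0.006, 1.071, -0.056], TCP at [0.179, -0.625, 0.245] pointing down, gripper open.
Joint ranges: [-2.53, 2.53], [-0.31, 2.02], [-1.57, 1.55], [0.28, 2.44], [-1.29, 4.43], [0.15, 1.84], [-2.92, 2.92]. Speed limits (rad/s): [2.57, 2.57, 3.14, 3.14, 3.14, 3.14, 3.14].

## Interface

Orientations are given as a unit quaternion [x, y, z, w].
In Python, from station import env, camera gives the robot as it stands.
- The arm moves only by the tool send_rows, never from a script. Its argument "moves" is one flat list of numbers, 6 for each row, row after row: the shift along the tool's x, y, z in m, then the turn, a rotation vector about the tool's x, y, z in rad. A call has 1 to 8 rows; each row is the pose to reach, as a shift and turn from the pose commanded when the call began, along the tool's axes at that moment; what a row does not reach only later rows make up. A row lasts 1/10 s, in which the tool goes at most 50 mm and 8.59 degrees, less where a joint would pass 70% of its speed; a pose out of reach is approached as far as the arm can. A call with a gripper value outside its range is refused whole. "claw" is the closure in counts, from 0 (fully open) to 255 (shut), set as the call begins (left out, the last holds). The fingers move at their own pace and stop on an object; "squeeze" is the grip in N (left out, the last holds). Time passes only in rows, so rows that repeat a pose let the fingers close. It gives the time, the measured TCP pose, the force and the opening at its end, in the units of the state.
- env.observe(): the state, without advancing time (a new reading comes with each control period).
- camera(name): name is "scene" or "top"; returns a dict with "pixels" (420x560x3 uint8, red, green, blue), "depth" (420x560 float32, m along the optical axis (not along the pixel's ray), 0 where there is no reading), "vfov" (degrees; the focal length in pixels is half the picture's height over the tangent of half this angle, whatever the lens; pixels are square), "cx", "cy" (the principal point, pixels), "eye" and "orientation" of the camera in the world. Camera axes: x right, y down, z forward; pixel columns grow to the right and rows downward; lengths in m; the calibration is good to about 2 mm. A picture is of the moment at which its call begins.
- env.job_done(): hands the job in, once; it reports no verdict.
The state is a dict: "t": time; "q": joint angles; "qd": joint speeds; "tau": joint torques, N m; "tcp_pos": TCP position; "orientation": TCP orientation; "contact_force": force on the tool from outside, world axes, zero at the start; "torque": the same for the moment, N m; "opening": finger opening in m.
Only numpy, scipy, OpenCV 4.12 (cv2) and the standard library are available. Lean on these libraries where they do the work, as an engineer would, in place of code of your own. Each camera call takes 0.05 s, during which the arm holds its last target.

## Working session

There is one attempt and no reset: what is moved stays moved. The work goes in short steps, Python scripts to look and compute and a tool call to move; the robot and the scene stay as the last step left them, time stands still between calls to the robot, and variables do not carry over. Pictures are saved under pics/ and viewed, and the job is handed in when it is done.

Besides the shell and the picture viewer there is one more tool, called by a JSON object that holds its "op" and its "data", one argument or row to a line. send_rows: Moves the arm, as the interface text tells. Its arguments: {"type":"object","properties":{"moves":{"type":"array","items":{"type":"number"}},"claw":{"type":"number"},"squeeze":{"type":"number"}},"required":["moves"]}

```bash
ls; mkdir -p pics; cat > h.py <<'E'
import numpy as np,cv2,pickle
from scipy.spatial.transform import Rotation as R
def grab(n):
    from station import camera
    c=camera(n); pickle.dump(c,open(f'/tmp/{n}.pkl','wb')); return c
def load(n): return pickle.load(open(f'/tmp/{n}.pkl','rb'))
def cam(c):
    o=np.array(c['orientation'])
    M=R.from_quat(o).as_matrix() if o.size==4 else o.reshape(3,3)
    f=210/np.tan(np.radians(c['vfov'])/2)
    return M,np.array(c['eye']),f
def ray(c,u,v):
    M,e,f=cam(c); d=M@np.array([(u-c['cx'])/f,(v-c['cy'])/f,1]); return e,d
def onz(c,u,v,z):
    e,d=ray(c,u,v); return e+d*(z-e[2])/d[2]
def pts(c):
    M,e,f=cam(c); v,u=np.mgrid[0:420,0:560]; d=c['depth']
    P=np.stack([(u-c['cx'])/f*d,(v-c['cy'])/f*d,d],-1); return P@M.T+e
def proj(c,p):
    M,e,f=cam(c); q=M.T@(np.array(p)-e); return c['cx']+f*q[0]/q[2],c['cy']+f*q[1]/q[2]
E
python3 - <<'E'
from h import *
from station import env
for n in('scene','top'):
    c=grab(n); cv2.imwrite(f'pics/{n}0.png',c['pixels'][:,:,::-1]); print(n,{k:v for k,v in c.items() if k not in('pixels','depth')})
    print((c['depth']>0).mean())
print(env.observe())
E
```

```text
pics
scene {'vfov': 42.633015160711295, 'cx': 283.2762469758405, 'cy': 199.99037874307936, 'eye': array([ 1.08585882, -0.64948881,  1.13059048]), 'orientation': array([ 0.89558566,  0.3093219 , -0.09900977, -0.30404499])}
0.9960586734693877
top {'vfov': 48.49352951393259, 'cx': 279.8441676103377, 'cy': 212.6050421039573, 'eye': array([ 0.51343688, -0.04672686,  1.21048733]), 'orientation': array([ 0.70920011, -0.70428277,  0.01738817, -0.02680746])}
0.9959778911564626
{'t': 0.1, 'q': array([ 1.24899958,  0.46830026, -0.01159032,  1.60356292,  0.00595989,
        1.0713857 , -0.05629134]), 'qd': array([-2.31914786e-05, -2.92006054e-03,  1.37744013e-03, -1.86565156e-03,
        1.23377221e-03,  7.74283074e-04,  2.19072442e-03]), 'tau': array([ 6.94248538e-04, -5.33522916e+01,  2.18085770e-02, -2.51967216e+01,
        1.15379569e-02,  4.33081106e-03, -6.35553135e-06]), 'tcp_pos': array([ 0.17868446, -0.62444566,  0.24441331]), 'orientation': array([ 9.90305420e-01,  1.38904708e-01, -1.55618460e-04, -7.95766822e-04]), 'contact_force': array([-0.11059293,  0.03139104,  0.33723306]), 'torque': array([ 0.00410971,  0.01671608, -0.00351742]), 'opening': 0.08552282634940159}
```

View pics/scene0.png

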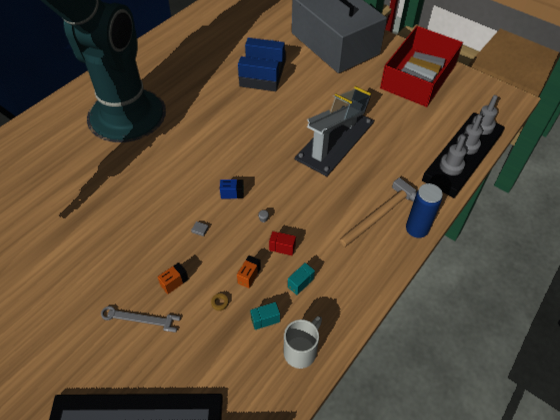

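View pics/top0.png

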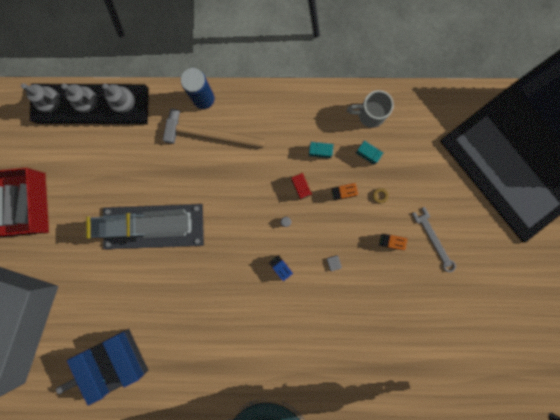

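```bash
python3 - <<'E'
from h import *
c=load('scene');t=load('top')
a=cv2.resize(c['pixels'][70:200,270:400,::-1],None,fx=4.5,fy=4.5,interpolation=cv2.INTER_CUBIC)
cv2.imwrite('pics/z1.png',a)
b=cv2.resize(t['pixels'][190:260,80:215,::-1],None,fx=5.8,fy=5.8,interpolation=cv2.INTER_CUBIC)
cv2.imwrite('pics/z2.png',b)
d=cv2.resize(t['pixels'][130:285,260:420,::-1],None,fx=3.8,fy=3.8,interpolation=cv2.INTER_CUBIC)
cv2.imwrite('pics/z3.png',d)
P=pts(t)
for v in (215,224,232):
  for u in range(86,208,6): print(v,u,P[v,u].round(3))
E
```

```text
215 86 [ 0.58   0.478 -0.003]
215 92 [ 0.58   0.462 -0.003]
215 98 [ 0.58   0.445 -0.001]
215 104 [0.579 0.425 0.01 ]
215 110 [0.579 0.41  0.009]
215 116 [0.573 0.351 0.128]
215 122 [0.573 0.334 0.135]
215 128 [0.572 0.316 0.148]
215 134 [0.573 0.307 0.132]
215 140 [0.574 0.299 0.115]
215 146 [0.575 0.287 0.106]
215 152 [0.574 0.271 0.113]
215 158 [0.574 0.254 0.12 ]
215 164 [0.574 0.241 0.117]
215 170 [0.574 0.225 0.123]
215 176 [0.574 0.209 0.135]
215 182 [0.573 0.193 0.141]
215 188 [0.573 0.179 0.143]
215 194 [0.581 0.19  0.016]
215 200 [0.581 0.176 0.012]
215 206 [ 0.582  0.162 -0.002]
224 86 [0.553 0.434 0.097]
224 92 [0.553 0.421 0.093]
224 98 [0.553 0.401 0.106]
224 104 [0.552 0.385 0.111]
224 110 [0.552 0.368 0.119]
224 116 [0.552 0.349 0.131]
224 122 [0.552 0.333 0.136]
224 128 [0.551 0.315 0.15 ]
224 134 [0.551 0.298 0.157]
224 140 [0.554 0.308 0.083]
224 146 [0.554 0.292 0.089]
224 152 [0.554 0.273 0.102]
224 158 [0.553 0.258 0.106]
224 164 [0.553 0.24  0.12 ]
224 170 [0.553 0.225 0.124]
224 176 [0.553 0.208 0.134]
224 182 [0.553 0.193 0.139]
224 188 [0.552 0.178 0.147]
224 194 [0.558 0.191 0.012]
224 200 [0.558 0.175 0.01 ]
224 206 [0.558 0.162 0.001]
232 86 [0.533 0.435 0.093]
232 92 [0.534 0.419 0.096]
232 98 [0.533 0.402 0.103]
232 104 [0.533 0.384 0.112]
232 110 [0.533 0.367 0.12 ]
232 116 [0.533 0.349 0.128]
232 122 [ 0.513 -0.047  1.21 ]
232 128 [0.533 0.314 0.15 ]
232 134 [0.533 0.298 0.158]
232 140 [0.535 0.306 0.086]
232 146 [0.534 0.29  0.094]
232 152 [0.534 0.272 0.104]
232 158 [0.534 0.256 0.109]
232 164 [0.534 0.239 0.12 ]
232 170 [0.534 0.222 0.133]
232 176 [0.534 0.207 0.137]
232 182 [0.534 0.19  0.152]
232 188 [0.534 0.177 0.15 ]
232 194 [0.537 0.191 0.006]
232 200 [0.537 0.175 0.012]
232 206 [0.537 0.161 0.002]
```

View pics/z1.png

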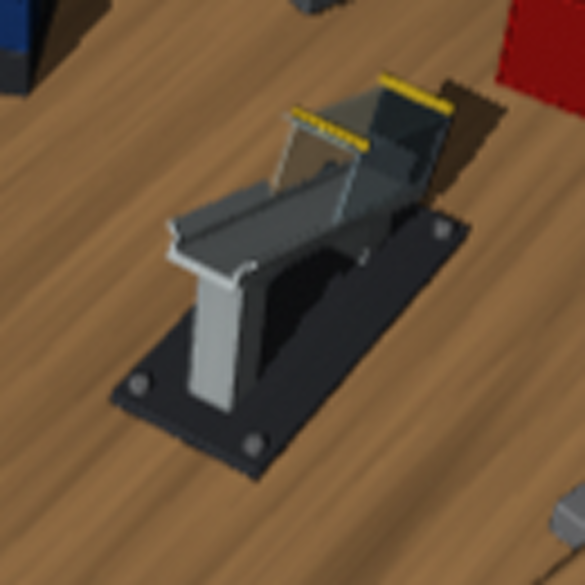

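View pics/z2.png

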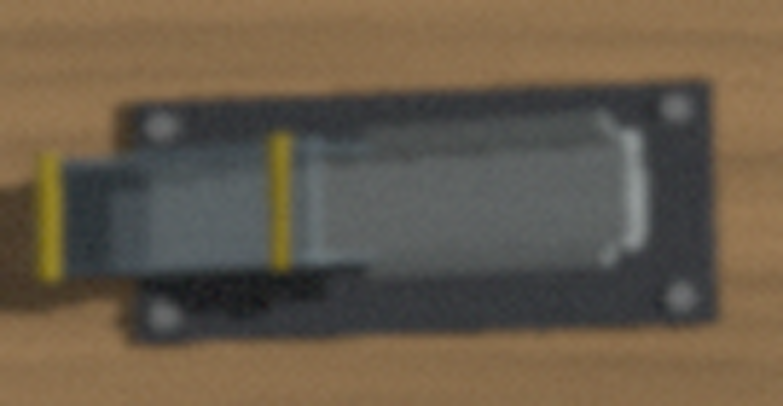

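View pics/z3.png

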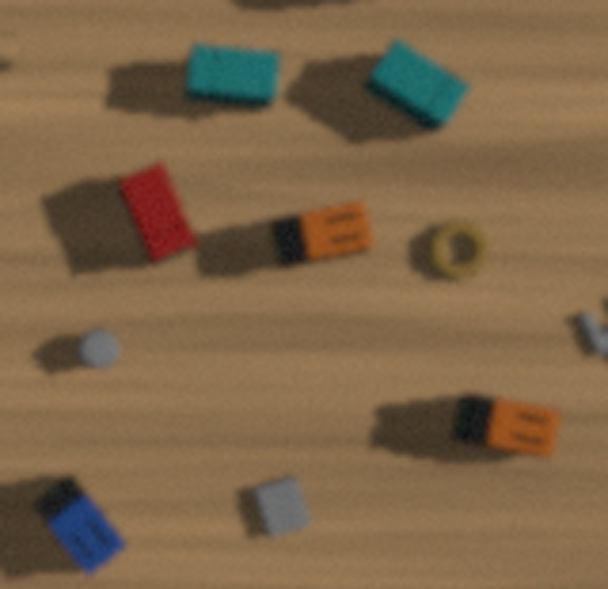

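```bash
python3 - <<'E'
from h import *
for n in('top','scene'):
    c=load(n); P=pts(c); hsv=cv2.cvtColor(c['pixels'],cv2.COLOR_RGB2HSV)
    m=((hsv[...,0]<18)&(hsv[...,0]>5)&(hsv[...,1]>190)&(hsv[...,2]>60)).astype(np.uint8)
    k,l,s,ce=cv2.connectedComponentsWithStats(m)
    for i in range(1,k):
        if s[i,4]<60: continue
        q=P[l==i]; z=q[:,2]
        mm=l==i
        print(n,s[i],ce[i].round(1),'z pct',np.percentile(z,[10,50,70,90]).round(4),'V',np.percentile(hsv[mm][:,2],[10,50,90]))
        # all points above 25mm nearby
        ctr=np.median(q,0); box=(np.hypot(*(P[...,:2]-ctr[:2]).transpose(2,0,1))<0.05)&(P[...,2]>0.036)&(P[...,2]<0.06)
        xy=P[box][:,:2]; r=cv2.minAreaRect((xy*1000).astype(np.float32)); print('  rect',r, 'mean',xy.mean(0).round(4),'medz',np.median(P[box][:,2]).round(4),box.sum())
        r2=cv2.minAreaRect((q[q[:,2]>0.036][:,:2]*1000).astype(np.float32)); print('  orange',r2)
E
```

```text
top [339 184  18  14 150] [347.2 190.7] z pct [0.0401 0.0427 0.0439 0.0456] V [123. 145. 153.]
  rect ((643.1537475585938, -193.63685607910156), (31.78710174560547, 60.19720458984375), 11.723747253417969) mean [ 0.6429 -0.1933] medz 0.0428 306
  orange ((643.230712890625, -200.81924438476562), (28.38595199584961, 39.71427536010742), 11.593225479125977)
top [389 236  17  13 156] [396.4 242.4] z pct [0.0395 0.0429 0.0439 0.0455] V [125. 146. 153.]
  rect ((516.3779907226562, -315.67242431640625), (60.64725875854492, 31.71851921081543), 79.27800750732422) mean [ 0.5165 -0.3153] medz 0.0426 311
  orange ((513.6448974609375, -321.8692321777344), (41.53535079956055, 28.59765625), 79.96797943115234)
scene [237 260  20  28 317] [245.4 273.2] z pct [0.0147 0.0443 0.0457 0.0479] V [100. 141. 159.]
  rect ((642.70654296875, -193.70840454101562), (33.46784591674805, 61.73499298095703), 12.016929626464844) mean [ 0.6442 -0.1944] medz 0.0451 347
  orange ((848.2981567382812, -423.7689514160156), (44.89017105102539, 653.8522338867188), 42.53660202026367)
scene [158 266  25  28 407] [169.8 279.6] z pct [0.0123 0.0426 0.0453 0.0475] V [ 76. 123. 144.]
  rect ((516.0247192382812, -314.9522705078125), (61.019412994384766, 34.2926025390625), 77.21356964111328) mean [ 0.5177 -0.3164] medz 0.0452 375
  orange ((797.2459716796875, -471.6047058105469), (47.530513763427734, 676.3883666992188), 62.37236022949219)
```

```bash
python3 - <<'E'
from h import *
for n in('top','scene'):
    c=load(n); P=pts(c)
    # open trough floor region: x 0.54..0.57, y .19...27
    b=(abs(P[...,0]-.552)<.012)&(P[...,1]>.185)&(P[...,1]<.275)&(P[...,2]>.08)&(P[...,2]<.17)
    q=P[b]; A=np.c_[q[:,:2],np.ones(len(q))]; 
    for _ in range(3):
        co=np.linalg.lstsq(A,q[:,2],rcond=None)[0]; r=q[:,2]-A@co; k=abs(r)<2.5*r.std(); q,A=q[k],A[k]
    print(n,len(q),'plane',co.round(4),'slope deg',np.degrees(np.arctan(np.hypot(*co[:2]))),'dir',np.degrees(np.arctan2(-co[1],-co[0])),r.std())
    # all tube points: raised above table
    b=(P[...,0]>.5)&(P[...,0]<.61)&(P[...,1]>.16)&(P[...,1]<.46)&(P[...,2]>.06)&(P[...,2]<.2)
    q=P[b]
    for y0 in np.arange(.165,.46,.015):
        s=q[(q[:,1]>=y0)&(q[:,1]<y0+.015)]
        if len(s)>5: print('  y',round(y0+.0075,4),'x',s[:,0].min().round(4),s[:,0].max().round(4),((s[:,0].min()+s[:,0].max())/2).round(4),'z',np.percentile(s[:,2],[5,50,95]).round(3),len(s))
    b=(P[...,0]>.45)&(P[...,0]<.65)&(P[...,1]>.1)&(P[...,1]<.5)&(P[...,2]>.005)&(P[...,2]<.03)
    print('base',cv2.minAreaRect((P[b][:,:2]*1000).astype(np.float32)))
E
```

```text
top 335 plane [ 0.0041 -0.4709  0.2275] slope deg 25.217171796311643 dir 90.50284039503165 0.0016577947129411067
  y 0.1725 x 0.5341 0.5797 0.5569 z [0.14  0.144 0.15 ] 48
  y 0.1875 x 0.5271 0.5864 0.5567 z [0.138 0.143 0.156] 146
  y 0.2025 x 0.5271 0.5864 0.5567 z [0.132 0.136 0.152] 157
  y 0.2175 x 0.5248 0.5847 0.5547 z [0.124 0.13  0.144] 145
  y 0.2325 x 0.5248 0.585 0.5549 z [0.117 0.123 0.137] 150
  y 0.2475 x 0.5247 0.5831 0.5539 z [0.109 0.116 0.13 ] 150
  y 0.2625 x 0.5247 0.5833 0.554 z [0.102 0.108 0.123] 133
  y 0.2775 x 0.5224 0.5814 0.5519 z [0.096 0.101 0.115] 147
  y 0.2925 x 0.5223 0.5818 0.5521 z [0.088 0.096 0.16 ] 152
  y 0.3075 x 0.5263 0.5745 0.5504 z [0.082 0.144 0.157] 217
  y 0.3225 x 0.5263 0.577 0.5517 z [0.078 0.139 0.151] 162
  y 0.3375 x 0.5263 0.5729 0.5496 z [0.131 0.134 0.138] 115
  y 0.3525 x 0.5263 0.5733 0.5498 z [0.123 0.127 0.132] 106
  y 0.3675 x 0.5245 0.5733 0.5489 z [0.115 0.12  0.125] 110
  y 0.3825 x 0.524 0.5714 0.5477 z [0.093 0.112 0.118] 116
  y 0.3975 x 0.5239 0.5716 0.5478 z [0.102 0.106 0.11 ] 103
  y 0.4125 x 0.5239 0.5696 0.546
[... 831 characters left out ...]
8
  y 0.3075 x 0.5256 0.5766 0.5511 z [0.085 0.12  0.16 ] 143
  y 0.3225 x 0.5213 0.5755 0.5484 z [0.08  0.117 0.153] 135
  y 0.3375 x 0.5254 0.5754 0.5504 z [0.073 0.102 0.138] 108
  y 0.3525 x 0.523 0.5746 0.5488 z [0.068 0.105 0.134] 111
  y 0.3675 x 0.5222 0.5736 0.5479 z [0.061 0.103 0.125] 103
  y 0.3825 x 0.5228 0.5726 0.5477 z [0.062 0.104 0.119] 76
  y 0.3975 x 0.523 0.5724 0.5477 z [0.064 0.108 0.113] 61
  y 0.4125 x 0.5241 0.5716 0.5478 z [0.069 0.101 0.105] 56
  y 0.4275 x 0.5183 0.5729 0.5456 z [0.069 0.096 0.102] 73
  y 0.4425 x 0.5227 0.5697 0.5462 z [0.075 0.091 0.097] 17
base ((549.9815063476562, 299.290771484375), (397.76470947265625, 199.90997314453125), 89.98712921142578)
```

```bash
cat > tgt.py <<'E'
from h import *
from station import env
import sys
def down(yaw):
    x=np.array([np.cos(yaw),np.sin(yaw),0]); z=np.array([0,0,-1.]); return R.from_matrix(np.c_[x,np.cross(z,x),z])
HE=np.radians(92.3); S=np.radians(25)
O=np.array([0.5546,0.2345,0.1205])
dx=np.array([np.cos(HE)*np.cos(S),np.sin(HE)*np.cos(S),-np.sin(S)])
nz=np.array([np.cos(HE)*np.sin(S),np.sin(HE)*np.sin(S),np.cos(S)])
RT=R.from_matrix(np.c_[dx,np.cross(-nz,dx),-nz])
def trough(x,h,y=0): # TCP at trough x, height h above floor
    return O+dx*x+nz*h+np.cross(nz,dx)*y
A=(np.array([.5162,-.3153]),np.radians(79)); B=(np.array([.643,-.1937]),np.radians(101.8))
def rel(p,r,p0=None,r0=None):
    s=env.observe(); p0=s['tcp_pos'] if p0 is None else p0; r0=R.from_quat(s['orientation']) if r0 is None else r0
    d=r0.inv().apply(np.array(p)-p0); w=(r0.inv()*r).as_rotvec(); print('rel',d.round(4),w.round(4)); 
E
python3 - <<'E'
from tgt import *
rel([*A[0],.15],down(A[1]))
rel([*A[0],.032],down(A[1]),np.array([*A[0],.15]),down(A[1]))
E
```

```text
rel [ 0.4096 -0.2042  0.0947] [-1.5000e-03 -8.0000e-04 -1.1001e+00]
rel [0.    0.    0.118] [0. 0. 0.]
```

{"op": "send_rows", "data": {
  "moves": [0.03,-0.015,0.007,0,0,-0.08,0.07,-0.035,0.016,0,0,-0.2,0.11,-0.055,0.025,0,0,-0.33,0.15,-0.075,0.035,0,0,-0.46,0.19,-0.095,0.044,0,0,-0.58,0.23,-0.115,0.053,0,0,-0.7,0.27,-0.135,0.062,0,0,-0.82,0.31,-0.155,0.072,0,0,-0.94],
  "claw": 0,
  "squeeze": 40
}}

```text
t: 0.9
tcp_pos: [0.4352, -0.3893, 0.1728]
orientation: [0.819, 0.574, -0.0, -0.0]
contact_force: [0.7, -0.1, -0.2]
opening: 0.0856
```

```bash
python3 - <<'E'
from tgt import *
rel([*A[0],.15],down(A[1]));print(env.observe())
E
```

```text
rel [0.0972 0.051  0.0228] [-1.000e-04  1.000e-04 -1.555e-01]
{'t': 0.9, 'q': array([ 0.90747568,  0.46552173, -0.30223724,  1.81520519,  0.17338835,
        0.88670801,  0.1780561 ]), 'qd': array([-0.5176714 ,  0.22011728, -0.32928167, -0.02113693,  0.27440517,
       -0.142951  ,  0.21218948]), 'tau': array([  2.43131384, -50.63179135,  -2.95518771, -20.85026622,
        -0.32907606,   0.30555708,  -0.21842992]), 'tcp_pos': array([ 0.43515471, -0.38928384,  0.17284899]), 'orientation': array([ 8.18688272e-01,  5.74238199e-01, -5.54593845e-05, -2.57200724e-05]), 'contact_force': array([ 0.65893896, -0.11207774, -0.2080554 ]), 'torque': array([-0.0334293 , -0.01012359, -0.04034842]), 'opening': 0.08561360256451514}
```

{"op": "send_rows", "data": {
  "moves": [0.035,0.018,0.008,0,0,-0.06,0.065,0.034,0.015,0,0,-0.11,0.085,0.045,0.02,0,0,-0.14,0.097,0.051,0.023,0,0,-0.155,0.097,0.051,0.023,0,0,-0.155,0.097,0.051,0.023,0,0,-0.155]
}}

```text
t: 1.5
tcp_pos: [0.5146, -0.3182, 0.1501]
orientation: [0.774, 0.634, -0.001, -0.0]
contact_force: [0.5, -0.9, 0.0]
opening: 0.0852
```

```bash
python3 - <<'E'
from tgt import *
rel([*A[0],.032],down(A[1]))
for n in('top','scene'):
    c=grab(n); cv2.imwrite(f'pics/{n}1.png',c['pixels'][:,:,::-1])
E
```

```text
rel [0.0033 0.0011 0.1181] [-0.001   0.0008 -0.0066]
```

View pics/scene1.png

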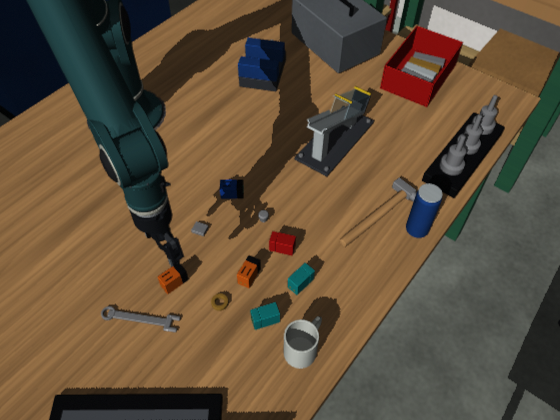

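{"op": "send_rows", "data": {
  "moves": [0.003,0.001,0.02,0,0,-0.006,0.003,0.001,0.045,0,0,-0.006,0.003,0.001,0.07,0,0,-0.006,0.003,0.001,0.09,0,0,-0.006,0.003,0.001,0.108,0,0,-0.006,0.003,0.001,0.118,0,0,-0.006,0.003,0.001,0.118,0,0,-0.006,0.003,0.001,0.118,0,0,-0.006]
}}

```text
t: 2.4
tcp_pos: [0.5172, -0.3151, 0.0329]
orientation: [0.772, 0.636, 0.0, 0.0]
contact_force: [-0.1, -0.4, -0.7]
opening: 0.0855
```

{"op": "send_rows", "data": {
  "moves": [0,0,0,0,0,0,0,0,0,0,0,0,0,0,0,0,0,0,0,0,0,0,0,0,0,0,0,0,0,0,0,0,0,0,0,0,0,0,0,0,0,0],
  "claw": 255,
  "squeeze": 40
}}

```text
t: 3.1
tcp_pos: [0.5175, -0.3146, 0.0329]
orientation: [0.771, 0.636, 0.0, 0.0]
contact_force: [-0.2, -0.2, 5.3]
opening: 0.0316
```

{"op": "send_rows", "data": {
  "moves": [0,0,-0.01,0,0,0,0,0,-0.03,0,0,0,0,0,-0.06,0,0,0,0,0,-0.09,0,0,0,0,0,-0.125,0,0,0,0,0,-0.16,0,0,0,0,0,-0.19,0,0,0,0,0,-0.2,0,0,0]
}}

```text
t: 3.9
tcp_pos: [0.5183, -0.3149, 0.2358]
orientation: [0.771, 0.636, 0.001, 0.003]
contact_force: [-0.1, -0.3, -0.9]
opening: 0.0312
```

```bash
python3 - <<'E'
from tgt import *
print(O,dx,nz,trough(-.015,.12),trough(-.015,.035))
rel(trough(-.015,.12),RT)
s=env.observe();print(s['tcp_pos'],s['q'],s['opening'],s['contact_force'])
c=grab('scene'); cv2.imwrite('pics/scene2.png',c['pixels'][:,:,::-1])
E
```

```text
[0.5546 0.2345 0.1205] [-0.03637176  0.90557766 -0.42261826] [-0.01696043  0.4222778   0.90630779] [0.55311032 0.27158967 0.23559621] [0.55455196 0.23569606 0.15856005]
rel [ 0.5824 -0.0772 -0.0013] [-0.0459 -0.4319 -0.2285]
[ 0.51833083 -0.31489558  0.23582153] [ 0.77494739  0.4354505  -0.37285698  1.70783051  0.18136996  1.02698864
  0.14933794] 0.03118622757221746 [-0.14650649 -0.34633947 -0.91531235]
```

View pics/scene2.png

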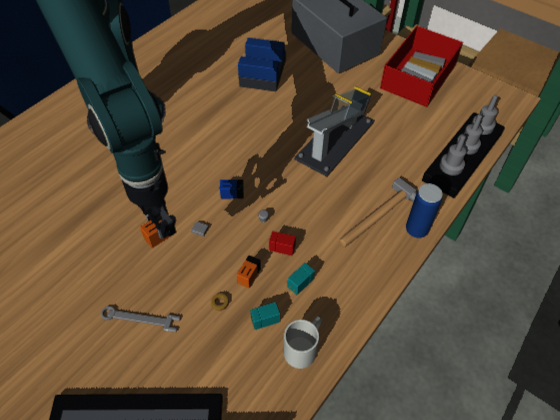

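{"op": "send_rows", "data": {
  "moves": [0.02,-0.003,0,0,-0.01,-0.01,0.05,-0.007,0,-0.003,-0.03,-0.02,0.09,-0.012,0,-0.007,-0.06,-0.03,0.13,-0.017,0,-0.01,-0.09,-0.05,0.17,-0.023,0,-0.013,-0.12,-0.065,0.21,-0.028,0,-0.016,-0.15,-0.08,0.25,-0.033,0,-0.02,-0.18,-0.1,0.29,-0.038,0,-0.023,-0.21,-0.114]
}}

```text
t: 4.75
tcp_pos: [0.5337, -0.0211, 0.2305]
orientation: [0.729, 0.676, -0.075, 0.075]
contact_force: [1.1, -0.0, -1.4]
opening: 0.0311
```

```bash
python3 - <<'E'
from tgt import *
rel(trough(-.015,.12),RT); print(env.observe()['q'])
E
```

```text
rel [ 0.2856 -0.0024 -0.0668] [-0.0289 -0.2233 -0.1117]
[ 0.23873929  0.34955384 -0.46103869  1.87594141  0.41929615  1.04275056
 -0.50775112]
```

{"op": "send_rows", "data": {
  "moves": [0.04,0,-0.009,-0.004,-0.03,-0.015,0.08,0,-0.018,-0.008,-0.06,-0.03,0.12,-0.001,-0.027,-0.012,-0.09,-0.045,0.16,-0.001,-0.036,-0.016,-0.12,-0.06,0.2,-0.002,-0.046,-0.02,-0.155,-0.077,0.24,-0.002,-0.056,-0.024,-0.19,-0.094,0.27,-0.002,-0.063,-0.028,-0.21,-0.106,0.283,-0.002,-0.067,-0.029,-0.223,-0.112]
}}

```text
t: 5.55
tcp_pos: [0.5528, 0.2715, 0.2357]
orientation: [0.675, 0.706, -0.15, 0.155]
contact_force: [-0.4, 0.2, -1.3]
opening: 0.0313
```

{"op": "send_rows", "data": {
  "moves": [0,0,0,0,0,0,0,0,0,0,0,0,0,0,0,0,0,0]
}}

```text
t: 5.85
tcp_pos: [0.5553, 0.265, 0.2382]
orientation: [0.678, 0.703, -0.149, 0.157]
contact_force: [-0.3, -0.4, -0.3]
opening: 0.0313
```

```bash
python3 - <<'E'
from tgt import *
rel(trough(-.015,.12),RT); rel(trough(-.015,.036),RT); print(env.observe()['q'])
for n in('top','scene'):
    c=grab(n); 
    p=c['pixels'][:,:,::-1]
    p=p[60:260,40:300] if n=='top' else p[20:220,230:490]
    cv2.imwrite(f'pics/{n}3.png',cv2.resize(p,None,fx=2.9,fy=2.9,interpolation=cv2.INTER_CUBIC))
E
```

```text
rel [ 0.0071 -0.0019 -0.0004] [ 0.0009  0.0004 -0.0043]
rel [ 0.0072 -0.002   0.0836] [ 0.0009  0.0004 -0.0043]
[-0.32784839  0.60431855 -0.49991798  1.54128149  0.59695547  1.4230789
 -0.95821892]
```

View pics/scene3.png

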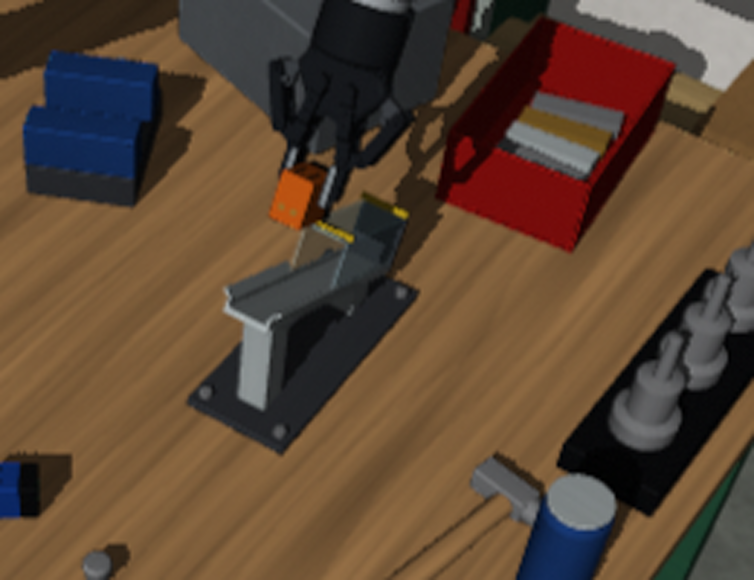

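View pics/top3.png

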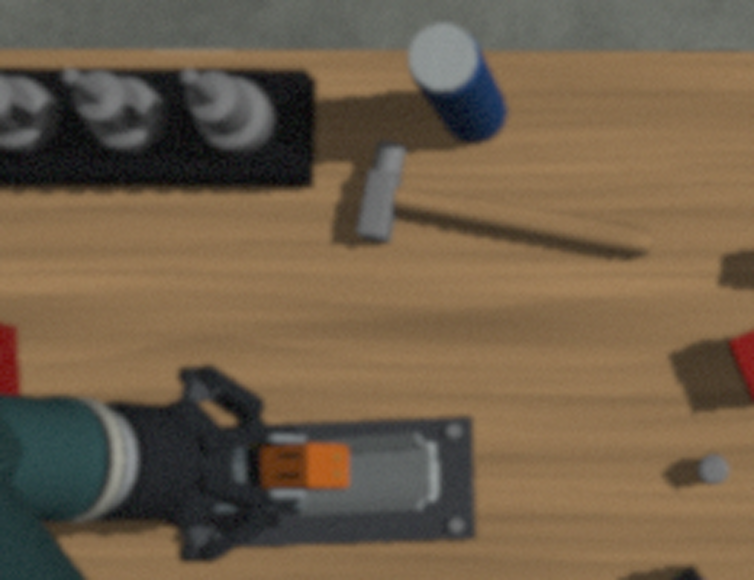

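{"op": "send_rows", "data": {
  "moves": [0.002,-0.001,0.01,0,0,-0.004,0.005,-0.002,0.025,0.001,0,-0.004,0.005,-0.002,0.04,0.001,0,-0.004,0.005,-0.002,0.055,0.001,0,-0.004,0.005,-0.002,0.065,0.001,0,-0.004,0.005,-0.002,0.072,0.001,0,-0.004,0.005,-0.002,0.072,0.001,0,-0.004,0.005,-0.002,0.072,0.001,0,-0.004]
}}

```text
t: 6.75
tcp_pos: [0.5541, 0.2421, 0.1713]
orientation: [0.676, 0.705, -0.149, 0.156]
contact_force: [-0.6, 0.6, -1.0]
opening: 0.0309
```

```bash
python3 - <<'E'
from tgt import *
rel(trough(-.015,.036),RT)
for n in('top','scene'):
    c=grab(n); 
    p=c['pixels'][:,:,::-1]
    p=p[170:280,60:220] if n=='top' else p[50:180,270:420]
    cv2.imwrite(f'pics/{n}4.png',cv2.resize(p,None,fx=4.5,fy=4.5,interpolation=cv2.INTER_CUBIC))
    P=pts(c); hsv=cv2.cvtColor(c['pixels'],cv2.COLOR_RGB2HSV)
    m=(hsv[...,0]<18)&(hsv[...,0]>5)&(hsv[...,1]>190)&(hsv[...,2]>50)&(P[...,1]>.15)&(P[...,1]<.3)
    q=P[m]; print(n,len(q),np.percentile(q,[3,50,97],axis=0).round(4))
E
```

```text
rel [-0.0004  0.0001  0.0133] [ 0.0017 -0.0019  0.0024]
top 265 [[0.5421 0.2024 0.1604]
 [0.5551 0.2174 0.1829]
 [0.568  0.2528 0.1934]]
scene 246 [[0.5407 0.2027 0.1569]
 [0.5558 0.2132 0.1809]
 [0.5711 0.2459 0.1959]]
```

View pics/scene4.png

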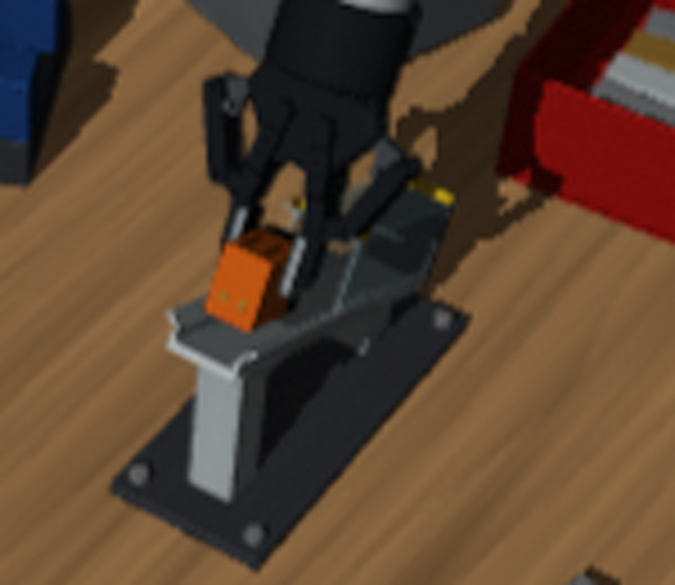

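View pics/top4.png

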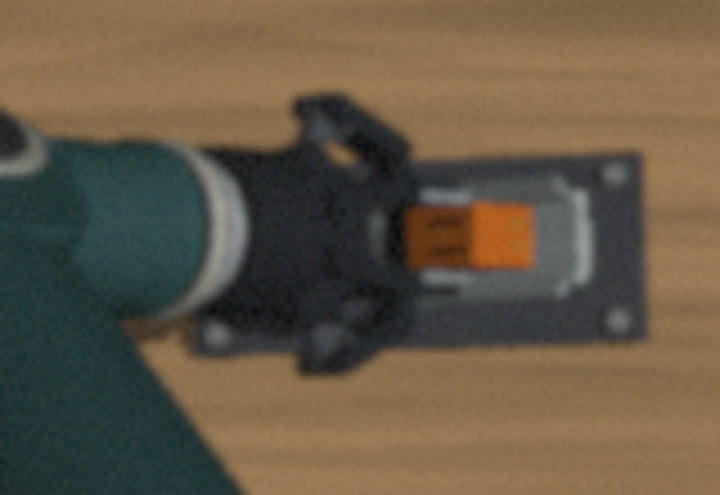

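{"op": "send_rows", "data": {
  "moves": [0,0,0.004,0,0,0,0,0,0.008,0,0,0,0,0,0.011,0,0,0,0,0,0.013,0,0,0,0,0,0.013,0,0,0]
}}

```text
t: 7.35
tcp_pos: [0.5541, 0.2359, 0.1589]
orientation: [0.676, 0.705, -0.15, 0.156]
contact_force: [-0.6, -0.1, -0.9]
opening: 0.0309
```

```bash
python3 - <<'E'
from tgt import *
rel(trough(-.015,.036),RT); print(env.observe()['contact_force'])
for n in('top','scene'):
    c=grab(n); P=pts(c); hsv=cv2.cvtColor(c['pixels'],cv2.COLOR_RGB2HSV)
    m=(hsv[...,0]<18)&(hsv[...,0]>5)&(hsv[...,1]>190)&(hsv[...,2]>50)&(P[...,1]>.15)&(P[...,1]<.3)
    q=P[m]-O; print(n,'trough x',np.percentile(q@dx,[3,97]),'h',np.percentile(q@nz,[1,50,97]))
p=c['pixels'][:,:,::-1][50:180,270:420]
cv2.imwrite(f'pics/scene5.png',cv2.resize(p,None,fx=4.5,fy=4.5,interpolation=cv2.INTER_CUBIC))
E
```

```text
rel [-0.0001  0.0004 -0.0006] [ 0.0007 -0.0009  0.0024]
[-0.61649263 -0.0562091  -0.87457608]
top trough x [-0.04842194 -0.00801861] h [0.00769177 0.04355596 0.04781798]
scene trough x [-0.04992928 -0.01790749] h [0.00422263 0.03374339 0.05025215]
```

View pics/scene5.png

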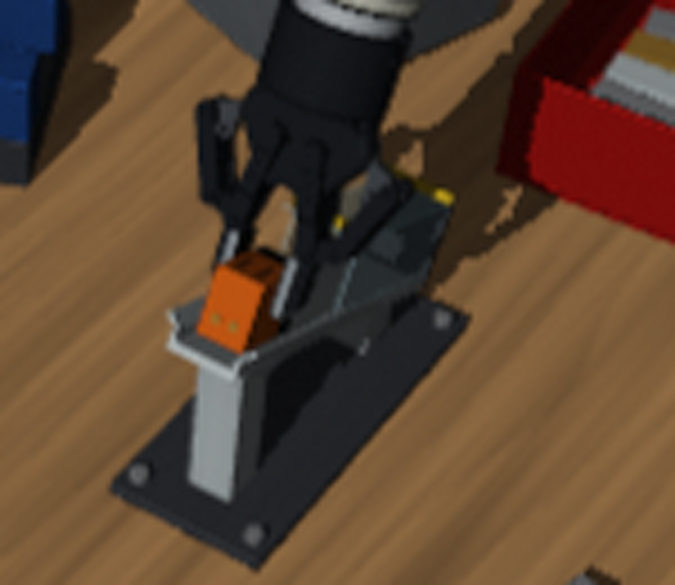

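{"op": "send_rows", "data": {
  "moves": [0,0,0.001,0,0,0,0,0,0.002,0,0,0,0,0,0.002,0,0,0]
}}

```text
t: 7.75
tcp_pos: [0.5542, 0.2353, 0.1574]
orientation: [0.675, 0.705, -0.149, 0.156]
contact_force: [0.1, -0.5, -1.0]
opening: 0.0312
```

{"op": "send_rows", "data": {
  "moves": [0,0,0,0,0,0,0,0,0,0,0,0,0,0,0,0,0,0,0,0,0,0,0,0,0,0,0,0,0,0,0,0,0,0,0,0,0,0,0,0,0,0,0,0,0,0,0,0],
  "claw": 70
}}

```text
t: 8.55
tcp_pos: [0.5543, 0.2354, 0.1575]
orientation: [0.676, 0.705, -0.149, 0.156]
contact_force: [-0.6, 1.1, 0.5]
opening: 0.0622
```

```bash
python3 - <<'E'
from tgt import *
for n in('top','scene'):
    c=grab(n)
p=c['pixels'][:,:,::-1][50:180,270:420]
cv2.imwrite(f'pics/scene6.png',cv2.resize(p,None,fx=4.5,fy=4.5,interpolation=cv2.INTER_CUBIC))
E
```

```text
(no output)
```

View pics/scene6.png

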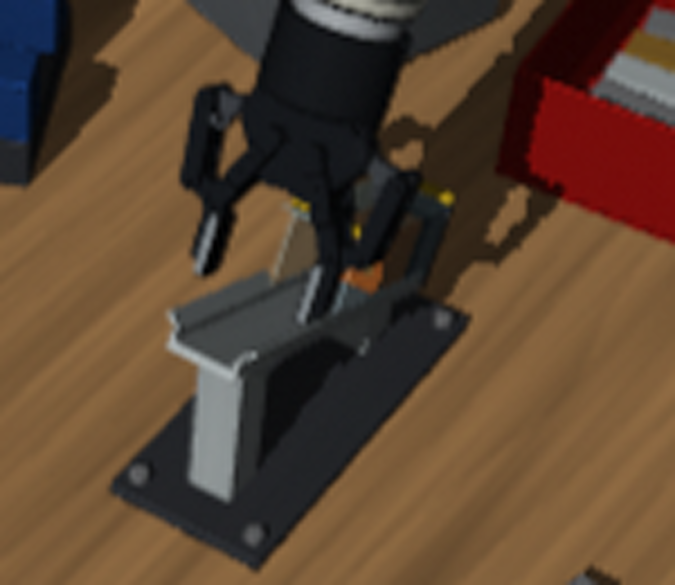

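{"op": "send_rows", "data": {
  "moves": [0,0,-0.015,0,0,0,0,0,-0.04,0,0,0,0,0,-0.065,0,0,0,0,0,-0.085,0,0,0,0,0,-0.095,0,0,0,0,0,-0.095,0,0,0],
  "claw": 0
}}

```text
t: 9.25
tcp_pos: [0.5527, 0.2769, 0.2454]
orientation: [0.675, 0.705, -0.147, 0.156]
contact_force: [-0.0, -0.5, 0.9]
opening: 0.0853
```

```bash
python3 - <<'E'
from tgt import *
rel([*B[0],.15],down(B[1])); print(env.observe()['tcp_pos'])
c=grab('top');c=grab('scene'); P=pts(c); hsv=cv2.cvtColor(c['pixels'],cv2.COLOR_RGB2HSV)
p=c['pixels'][:,:,::-1][50:180,270:420]
cv2.imwrite(f'pics/scene7.png',cv2.resize(p,None,fx=4.5,fy=4.5,interpolation=cv2.INTER_CUBIC))
m=(hsv[...,0]<18)&(hsv[...,0]>4)&(hsv[...,1]>150)&(hsv[...,2]>50)&(P[...,1]>.3)&(P[...,1]<.5)&(P[...,0]<.6)
q=P[m]-O; print(len(q),np.percentile(q@dx,[5,50,95]),np.percentile(q@nz,[5,50,95]))
E
```

```text
rel [-0.3903  0.0692  0.2857] [-0.0323  0.4321 -0.1599]
[0.55272029 0.27694667 0.24544819]
106 [0.0628275  0.09688684 0.13932805] [0.00580901 0.0319214  0.05371878]
```

View pics/scene7.png

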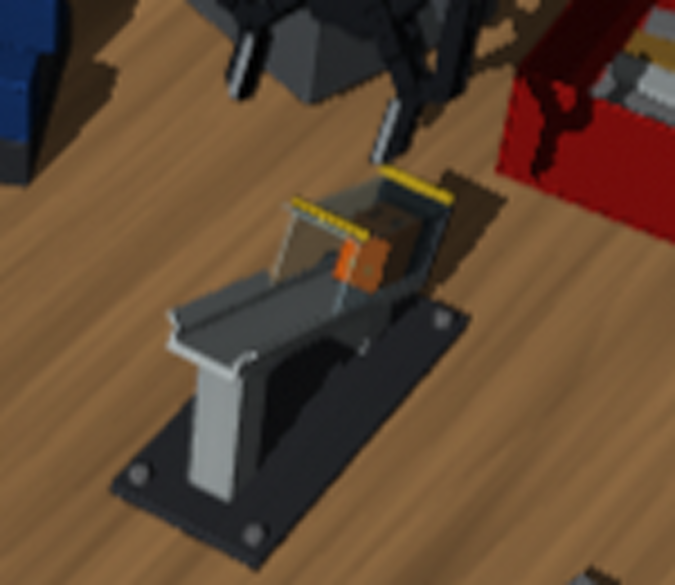

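```bash
python3 - <<'E'
from tgt import *
c=load('scene'); im=c['pixels'][:,:,::-1].copy()
big=cv2.resize(im[50:180,270:420],None,fx=5,fy=5,interpolation=cv2.INTER_CUBIC)
for x,col in((.135,(0,255,0)),(.195,(255,0,255))):
    q=[proj(c,trough(x,h,y)) for h,y in((0,-.016),(0,.016),(.044,.016),(.044,-.016))]
    q=np.array([[(u-270+.5)*5,(v-50+.5)*5] for u,v in q]).astype(int); cv2.polylines(big,[q],True,col,1)
cv2.imwrite('pics/s7b.png',big[100:400,250:650])
E
```

```text
(no output)
```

View pics/s7b.png

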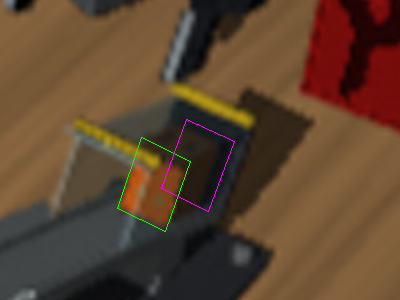

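{"op": "send_rows", "data": {
  "moves": [-0.02,0.004,0.015,-0.002,0.022,-0.008,-0.052,0.009,0.038,-0.004,0.058,-0.021,-0.085,0.015,0.062,-0.007,0.094,-0.035,-0.117,0.021,0.086,-0.01,0.13,-0.048,-0.15,0.027,0.11,-0.012,0.166,-0.061,-0.182,0.032,0.133,-0.015,0.2,-0.075,-0.215,0.038,0.157,-0.018,0.238,-0.088,-0.247,0.044,0.181,-0.02,0.273,-0.101]
}}

```text
t: 10.15
tcp_pos: [0.6086, -0.0253, 0.1823]
orientation: [0.652, 0.754, -0.057, 0.057]
contact_force: [0.1, 0.2, -0.8]
opening: 0.0853
```

```bash
python3 - <<'E'
from tgt import *
rel([*B[0],.15],down(B[1]))
E
```

```text
rel [-0.1642  0.0102  0.0592] [-0.0169  0.1598 -0.0603]
```

{"op": "send_rows", "data": {
  "moves": [-0.04,0.002,0.014,-0.004,0.039,-0.015,-0.075,0.005,0.027,-0.008,0.073,-0.028,-0.11,0.007,0.04,-0.011,0.107,-0.04,-0.14,0.009,0.05,-0.014,0.136,-0.051,-0.158,0.01,0.057,-0.016,0.155,-0.058,-0.164,0.01,0.059,-0.017,0.16,-0.06,-0.164,0.01,0.059,-0.017,0.16,-0.06,-0.164,0.01,0.059,-0.017,0.16,-0.06]
}}

```text
t: 10.95
tcp_pos: [0.6434, -0.1887, 0.1514]
orientation: [0.63, 0.777, 0.001, 0.0]
contact_force: [0.1, 0.9, -0.3]
opening: 0.0852
```

```bash
python3 - <<'E'
from tgt import *
rel([*B[0],.033],down(B[1]))
c=grab('scene'); P=pts(c)
b=(np.hypot(P[...,0]-.643,P[...,1]+.1937)<0.05)&(P[...,2]>0.036)&(P[...,2]<0.055)
print(cv2.minAreaRect((P[b][:,:2]*1000).astype(np.float32)))
cv2.imwrite('pics/scene8.png',c['pixels'][:,:,::-1])
E
```

```text
rel [-0.0049 -0.0016  0.1184] [ 0.0014 -0.0003  0.0021]
((642.133056640625, -193.13360595703125), (33.66168975830078, 60.70663833618164), 11.84316635131836)
```

View pics/scene8.png

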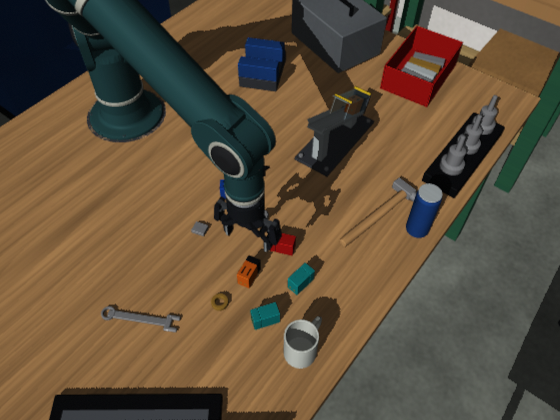

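{"op": "send_rows", "data": {
  "moves": [-0.005,-0.002,0.02,0.001,0,0.002,-0.005,-0.002,0.045,0.001,0,0.002,-0.005,-0.002,0.07,0.001,0,0.002,-0.005,-0.002,0.09,0.001,0,0.002,-0.005,-0.002,0.108,0.001,0,0.002,-0.005,-0.002,0.118,0.001,0,0.002,-0.005,-0.002,0.118,0.001,0,0.002,-0.005,-0.002,0.118,0.001,0,0.002]
}}

```text
t: 11.8
tcp_pos: [0.6436, -0.1958, 0.0343]
orientation: [0.631, 0.776, 0.0, 0.001]
contact_force: [0.0, -0.4, 1.1]
opening: 0.0851
```

{"op": "send_rows", "data": {
  "moves": [0,0,0,0,0,0,0,0,0,0,0,0,0,0,0,0,0,0,0,0,0,0,0,0,0,0,0,0,0,0,0,0,0,0,0,0,0,0,0,0,0,0],
  "claw": 255,
  "squeeze": 40
}}

```text
t: 12.5
tcp_pos: [0.6434, -0.1964, 0.0342]
orientation: [0.631, 0.775, 0.0, 0.001]
contact_force: [-0.4, -0.5, 5.6]
opening: 0.0315
```

{"op": "send_rows", "data": {
  "moves": [0,0,-0.01,0,0,0,0,0,-0.03,0,0,0,0,0,-0.06,0,0,0,0,0,-0.09,0,0,0,0,0,-0.125,0,0,0,0,0,-0.16,0,0,0,0,0,-0.19,0,0,0,0,0,-0.2,0,0,0]
}}

```text
t: 13.3
tcp_pos: [0.6444, -0.1959, 0.2387]
orientation: [0.631, 0.776, 0.001, 0.004]
contact_force: [-0.6, 0.3, -1.0]
opening: 0.0311
```

```bash
python3 - <<'E'
from tgt import *
rel(trough(-.018,.12),RT)
s=env.observe();print(s['tcp_pos'],s['contact_force'])
E
```

```text
rel [ 0.4736  0.005  -0.    ] [ 0.0428 -0.4319  0.16  ]
[ 0.6443931  -0.19587798  0.23870038] [-0.63482477  0.34409443 -0.99369619]
```

{"op": "send_rows", "data": {
  "moves": [0.015,0,0,0.001,-0.014,0.005,0.045,0,0,0.004,-0.04,0.015,0.08,0.001,0,0.007,-0.073,0.027,0.115,0.001,0,0.01,-0.105,0.039,0.15,0.002,0,0.014,-0.137,0.051,0.185,0.002,0,0.017,-0.169,0.063,0.22,0.002,0,0.02,-0.2,0.074,0.255,0.003,0,0.023,-0.233,0.086]
}}

```text
t: 14.1
tcp_pos: [0.5929, 0.0554, 0.233]
orientation: [0.66, 0.742, -0.083, 0.084]
contact_force: [0.4, 0.0, -1.0]
opening: 0.0313
```

```bash
python3 - <<'E'
from tgt import *
rel(trough(-.018,.12),RT)
E
```

```text
rel [ 0.2098 -0.0148 -0.0543] [ 0.0127 -0.1997  0.0756]
```

{"op": "send_rows", "data": {
  "moves": [0.035,-0.002,-0.009,0.002,-0.033,0.013,0.07,-0.005,-0.018,0.004,-0.066,0.025,0.105,-0.007,-0.027,0.006,-0.1,0.038,0.14,-0.01,-0.036,0.008,-0.133,0.05,0.17,-0.012,-0.044,0.01,-0.162,0.061,0.195,-0.014,-0.05,0.012,-0.186,0.07,0.207,-0.015,-0.054,0.013,-0.198,0.075,0.207,-0.015,-0.054,0.013,-0.2,0.075]
}}

```text
t: 14.9
tcp_pos: [0.5532, 0.2672, 0.2373]
orientation: [0.675, 0.706, -0.149, 0.155]
contact_force: [0.3, 0.2, -1.2]
opening: 0.0314
```

{"op": "send_rows", "data": {
  "moves": [0,0,0,0,0,0,0,0,0,0,0,0,0,0,0,0,0,0]
}}

```text
t: 15.2
tcp_pos: [0.5552, 0.2629, 0.2382]
orientation: [0.677, 0.703, -0.15, 0.156]
contact_force: [0.3, -0.5, -0.7]
opening: 0.0312
```

```bash
python3 - <<'E'
from tgt import *
rel(trough(-.018,.05),RT); 
E
```

```text
rel [ 0.006  -0.0017  0.0687] [ 0.0001 -0.0005 -0.0021]
```

{"op": "send_rows", "data": {
  "moves": [0.002,-0.001,0.01,0,0,-0.002,0.005,-0.002,0.025,0,0,-0.002,0.005,-0.002,0.04,0,0,-0.002,0.005,-0.002,0.053,0,0,-0.002,0.005,-0.002,0.063,0,0,-0.002,0.005,-0.002,0.069,0,0,-0.002,0.005,-0.002,0.069,0,0,-0.002]
}}

```text
t: 15.9
tcp_pos: [0.5532, 0.2396, 0.1723]
orientation: [0.675, 0.705, -0.15, 0.156]
contact_force: [-0.0, -0.5, -1.0]
opening: 0.0313
```

```bash
python3 - <<'E'
from tgt import *
rel(trough(-.018,.036),RT)
for n in('top','scene'):
    c=grab(n); 
    P=pts(c); hsv=cv2.cvtColor(c['pixels'],cv2.COLOR_RGB2HSV)
    m=(hsv[...,0]<18)&(hsv[...,0]>5)&(hsv[...,1]>190)&(hsv[...,2]>50)&(P[...,1]>.15)&(P[...,1]<.28)
    q=P[m]-O; print(n,'trough x',np.percentile(q@dx,[3,97]),'y',np.percentile(q@np.cross(nz,dx),[3,97]),'h',np.percentile(q@nz,[1,50,97]))
p=c['pixels'][:,:,::-1][50:180,270:420]
cv2.imwrite(f'pics/scene9.png',cv2.resize(p,None,fx=4.5,fy=4.5,interpolation=cv2.INTER_CUBIC))
E
```

```text
rel [-0.0008  0.0012  0.0132] [-0.0006 -0.0004  0.0029]
top trough x [-0.04630482 -0.00546541] y [-0.01161244  0.01333044] h [0.01974597 0.05649248 0.06076936]
scene trough x [-0.0474467  -0.01076148] y [-0.01430416  0.01609983] h [0.01796544 0.04559011 0.06316055]
```

View pics/scene9.png

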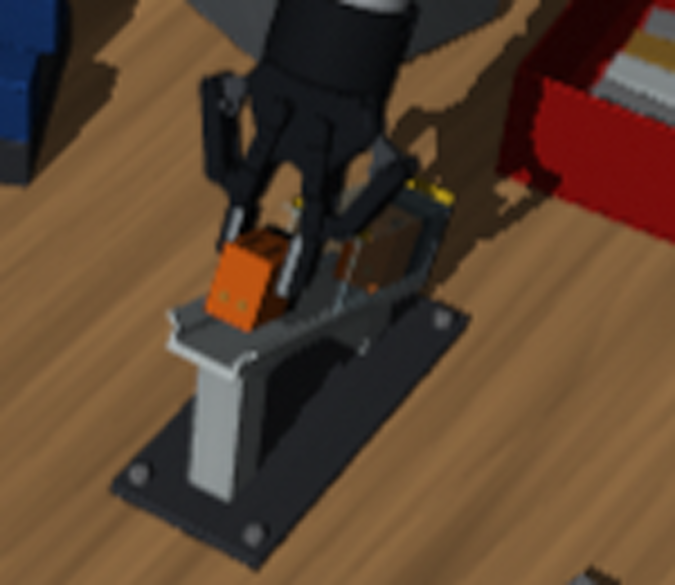

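{"op": "send_rows", "data": {
  "moves": [0,0.001,0.004,0,0,0.003,0,0.001,0.008,0,0,0.003,0,0.001,0.011,0,0,0.003,0,0.001,0.014,0,0,0.003,0,0.001,0.014,0,0,0.003,0,0.001,0.014,0,0,0.003]
}}

```text
t: 16.6
tcp_pos: [0.5546, 0.2345, 0.1605]
orientation: [0.676, 0.704, -0.149, 0.156]
contact_force: [-0.1, -0.6, -1.3]
opening: 0.0312
```

{"op": "send_rows", "data": {
  "moves": [0,0,0,0,0,0,0,0,0,0,0,0,0,0,0,0,0,0,0,0,0,0,0,0,0,0,0,0,0,0,0,0,0,0,0,0,0,0,0,0,0,0,0,0,0,0,0,0],
  "claw": 70
}}

```text
t: 17.4
tcp_pos: [0.5547, 0.2345, 0.1605]
orientation: [0.676, 0.704, -0.149, 0.156]
contact_force: [0.2, -0.1, 0.7]
opening: 0.0621
```

{"op": "send_rows", "data": {
  "moves": [0,0,-0.015,0,0,0,0,0,-0.04,0,0,0,0,0,-0.065,0,0,0,0,0,-0.09,0,0,0,0,0,-0.12,0,0,0,0,0,-0.15,0,0,0,0,0,-0.16,0,0,0,0,0,-0.16,0,0,0]
}}

```text
t: 18.2
tcp_pos: [0.5518, 0.3034, 0.3074]
orientation: [0.676, 0.705, -0.147, 0.156]
contact_force: [-0.1, -0.4, -0.0]
opening: 0.0623
```

```bash
python3 - <<'E'
from tgt import *
c=grab('top'); cv2.imwrite('pics/top10.png',c['pixels'][:,:,::-1])
c=grab('scene'); im=c['pixels'][:,:,::-1].copy(); cv2.imwrite('pics/scene10.png',im)
big=cv2.resize(im[50:180,270:420],None,fx=5,fy=5,interpolation=cv2.INTER_CUBIC); b2=big.copy()
for x,col in((.075,(0,255,0)),(.135,(255,0,255))):
    q=[proj(c,trough(x,h,y)) for h,y in((0,-.016),(0,.016),(.044,.016),(.044,-.016))]
    q=np.array([[(u-270+.5)*5,(v-50+.5)*5] for u,v in q]).astype(int); cv2.polylines(big,[q],True,col,1)
cv2.imwrite('pics/s10b.png',np.hstack([b2[60:400,250:650],big[60:400,250:650]]))
E
```

```text
(no output)
```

View pics/s10b.png

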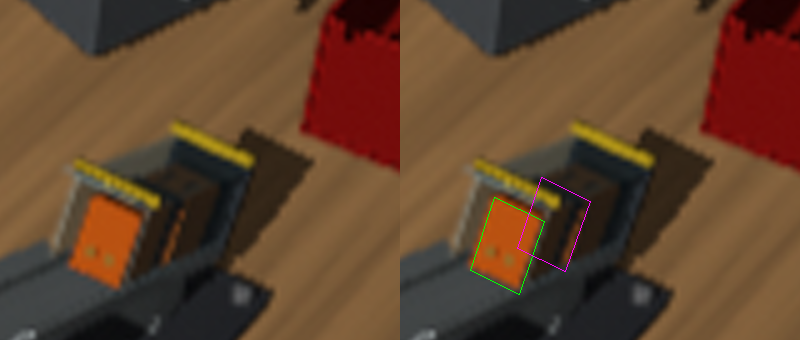

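View pics/scene10.png

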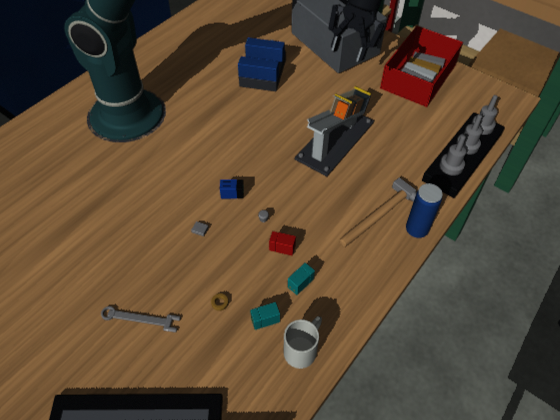

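{"op": "send_rows", "data": {
  "moves": [0,0,0,0,0,0,0,0,0,0,0,0,0,0,0,0,0,0,0,0,0,0,0,0,0,0,0,0,0,0]
}}

```text
t: 18.8
tcp_pos: [0.5518, 0.3018, 0.3055]
orientation: [0.676, 0.704, -0.149, 0.156]
contact_force: [0.3, 0.2, 1.0]
opening: 0.0622
```

```bash
python3 - <<'E'
from h import *
from station import env
a=load('scene')['pixels'].astype(int); b=grab('scene')['pixels'].astype(int)
print('tube change',abs(a-b)[85:125,300:375].mean()); print(env.job_done(), env.observe()['t'])
E
```

```text
tube change 0.4708888888888889
the job is handed in; nothing more can be done
the job is handed in; nothing more can be done
```

I loaded both orange modules into the tilted tube, lens end downhill, and handed the job in at about 19 s of the 54 s allowed. I gripped each across its width, released it just above the trough floor and it slid down under the cover. The module nearer the robot went first.

- **Positions:** In the scene view, the rear face of each module matched its predicted home position (centres at x 165 and 105 mm) to within about 1 pixel. The picture of the tube did not change over the last 0.6 s before handing in.
- **Other checks:** The blue module is still where it started, and the gripper was about 150 mm clear of the tube. The force readings at the end of each move never passed about 6 N.
- **Disagreements:** Depth heights from the two cameras differed by about 2–3 mm. The release height was taken from the gripper height and the camera estimates together. No check failed.

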